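# Move the hand magnifier to the other swing hook and fold the emptied one

## Robot

A 6-joint arm with a two-finger parallel gripper is mounted at the origin on the work surface. World frame = base frame: x ahead of the robot, y to its left, z up, the work surface at z = 0. Lengths are in m, angles in rad, forces in N, time in s.
With the tool pointing down it reaches from about 0.3 to 0.825 m from the base axis. Payload 5.4 kg.
Tool frame: the origin (TCP) lies at the very end of the fingers, on their centre line; the grasp point (between the pads) lies 19 mm behind it (env.pinch_z is the distance from the TCP to the grasp point, in m); z points along the fingers, y is the line along which they close (so a half turn about z gives the same grasp; the last joint's range is limited). The gripper opens to 92 mm and grips with 3 to 60 N. Pads are 20 mm wide; open, the fingers measure 128 mm over their backs; the gripper's body (75 mm by 189 mm) begins 69 mm behind the grasp point.
Start: joints at [-1.553, 0.158, 1.597, -0, 1.386, -0.21], TCP at [0.13, -0.56, 0.215] pointing down, gripper open.
Joint ranges: [-2.91, 2.91], [-0.94, 2.29], [0.18, 2.7], [-1.29, 4.43], [0.17, 2.64], [-3, 3]. Speed limits (rad/s): [2.57, 2.57, 3.14, 3.14, 3.14, 3.14].

## Interface

Orientations are given as a unit quaternion [x, y, z, w].
In Python, from station import monitor, viewer, finish_job, env gives the robot as it stands. The module is installed in compiled form; this text tells all that it offers.
- The arm moves only by the tool jog_arm, never from a script. Its argument "series" is text: rows parted by semicolons, each of 7 numbers parted by spaces: the shift along the world's x, y, z as a fraction of full scale, then the turn, a rotation vector about the world's x, y, z as a fraction of full scale, then the gripper command: -1 is shut, 1 is fully open, values between are in proportion. A call has 1 to 8 rows; each row shifts and turns the commanded pose from where the row before left it; what a row does not reach is not made up. Full scale, the value 1, is 0.025 m for a shift and 4 degrees for a turn. A row lasts 1/12 s, in which the tool goes at most 41.7 mm and 7.16 degrees, less where a joint would pass 70% of its speed; a pose out of reach is approached as far as the arm can. A call with a number of a shift or a turn outside -1 to 1 is refused whole. A call with a gripper value outside its range is refused whole. The fingers move at their own pace and stop on an object; the grip force is fixed at half the most. Time passes only in rows, so rows that do not move let the fingers close. It gives the time, the measured TCP pose, the force, the opening and the grip force at its end, in the units of the state.
- monitor.read_state(): the state, without advancing time (a new reading comes with each control period).
- viewer.get_image(name): name is "side" or "top" or "wrist"; returns a dict with "image" (420x560x3 uint8, red, green, blue), "fov_y" (degrees; the focal length in pixels is half the picture's height over the tangent of half this angle, whatever the lens; pixels are square), "cx", "cy" (the principal point, pixels), "k1" (the pictures are not rectified: a ray, as slopes to the right and down, at radius r is drawn at 1 + k1 r^2 times it, then the intrinsics apply), "R" (3x3) and "t" (3): a world point X has camera coordinates R X + t. Camera axes: x right, y down, z forward; pixel columns grow to the right and rows downward; lengths in m; the calibration is good to about 2 mm. A picture is of the moment at which its call begins. There is no depth.
- finish_job(): hands the job in; it is judged then, once.
Trained networks look in the newest picture that a camera, given by its name, has taken for a name from the list of things; names that differ only in an ending like _2 or _b are one class to them, and where a whole thing is asked for, a point or a joint stands for the part that bears it (a point fixed in the world has none). Each returns a list of dicts, best first, with "p" (0 to 1); they miss things now and then, are a little off and sometimes report something else, mostly with a low value. They report only what shows in the picture. A call takes as long as a camera call. They do not tell look-alikes from the thing itself.
- viewer.silhouettes(camera, thing): "region" (420x560 bool, what is visible of it) and "xy" ([column, row] in pixels, amid what is visible of it).
- viewer.spot_point(camera, thing): "xy" ([column, row] in pixels: a listed point, or the origin of a listed thing).
The state is a dict: "t": time; "joint_positions": joint angles; "joint_velocities": joint speeds; "effort": joint torques, N m; "tool_pos": TCP position; "tcp_rot": TCP orientation; "ft_force": force on the tool from outside, world axes, zero at the start; "ft_torque": the same for the moment, N m; "width": finger opening in m; "grip_force": force on a finger pad.
Only numpy, scipy, OpenCV 4.12 (cv2) and the standard library are available. Lean on these libraries where they do the work, as an engineer would, in place of code of your own. Each camera call takes 0.05 s, during which the arm holds its last target. There are 200 camera calls.

## Task

The hook the hand magnifier hangs on is in the way: swing the folded spare hook out as far as it goes, hang the magnifier on it by its handle loop, then swing the emptied hook back until it lies fully home along its board. The hinges are stiff and their thin brackets bend if forced, and they are not mounted quite where the drawing says: feel for the stops, push and hang gently. Do not drop the magnifier or lay it down, and leave the dish, bottle and slide box on the mat where they stand.

Things in the scene. Friction and masses are not known exactly. Their poses are not given: they have to be found in the camera images.
- screen: White slotted steel screen, 400 mm long, 224 mm tall, fixed on a 400 x 260 mm base plate with a black mat (mat surface 9 mm above the bench). Origin: middle of the front face's lower edge; x out of the front face over the mat, y along it, z up. Two grey boards with hooks sit on its front face along the top, centres 200 mm apart; which is at which end changes.
- board_spare: Grey board 150 mm wide, 62 tall, 12 thick, with the empty folded hook. Origin: mid-width on its front face, at the height of the hook arm's axis (235 mm above the bench); x out of the face, y along it, z up. Its top edge is 5 mm above the origin, the screen's is lower: the space behind the hook's post is free above that. By the drawing the upright hinge pin is at x 22, y -45 mm.
- board_full: Same board and hook, the one with the magnifier on it at the start; same origin, axes and drawing. The brackets were packed out and screwed on through slots by hand, so the true pin lies off the drawing by up to 8 mm along x on both boards, and along y by up to 2 mm on this one, up to 9 mm on the spare one. They do not shift in use.
- hook_spare (a joint): Spare hook's angle: 0 = home, arm along the board's +y; 1.571 = out, arm along +x; solid stops at both. Clockwise from above. Starts 0 to 0.1. Arm: level round bar 12 mm thick, 90 mm from pin to the axis of the round upright post (12 mm thick) at its end, whose top is 35 mm above the arm's axis. Stiff hinge: about 5 N at the post turns it, it stays where left; bends above 16 N.
- hook_full (a joint): The same for the other hook: same sizes, stops, stiffness and limit. Starts swung out at 1.50 to 1.57; 0 = home, flat along its board. The joint readings tell how far an arm has turned, not how hard it presses on a stop.
- magnifier: Hand magnifier, 110 to 230 g. Origin: inside top of its loop handle, where it rests on the arm (6 mm over the arm's axis). z up, y across the loop, x square to it, nearly along the board's x. Loop of 10 mm round bar, 48 mm wide outside, straight sides 10 to 71 mm below the origin, top 10 mm above; opening 28 wide, 66 high. Lens 76 across, lowest point 160 down. Lift 30 to 50 mm to pass the post.
- dish: Small white bowl 70 mm across, 26 mm tall, on the mat; leave alone. Origin: centre of its underside.
- dropper: Brown dropper bottle 32 mm across, 62 mm tall, on the mat; leave alone. Origin: centre of its underside.
- slidebox: Grey slide box with white lid, 77 x 28 x 29 mm, on the mat near the end of the screen; leave alone. Origin: centre of its underside.
There are look-alikes about, which are no part of the job. What is shaped like the magnifier but yellow is not meant.

How it is judged:
On the way, in this order (a step that is already met when the one before it is completed fails the run):
1. the spare hook is swung out to its stop (value of joint hook_spare above 1.55 rad), for 0.2 s.
2. the magnifier hangs on the spare hook, let go and still (x of magnifier in the frame of board_spare between 0.025 and 0.108 m and y of magnifier in the frame of board_spare between -0.075 and -0.015 m and z of magnifier in the frame of board_spare between -0.006 and 0.016 m and angle between magnifier's own z axis and vertical below 0.35 rad and contact force between the fingers and magnifier below 0.05 N and linear speed of magnifier below 0.05 m/s and value of joint hook_spare above 1.55 rad), for 0.3 s.
3. the emptied hook is folded home against its stop (value of joint hook_full below 0.02 rad), for 0.2 s.
At the end, for the whole second after the job is handed in: The spare hook is swung out to within 0.02 rad of its outer stop, the magnifier hangs at rest by its loop on that arm between board and post, let go; the other hook is folded to within 0.02 rad of its stop along its board (all of step 2 and value of joint hook_full below 0.02 rad); the robot touches nothing.
It fails at once if the robot presses on a hook, its bracket or its board with more than 16 N (contact force between any of the fingers, the arm and board_spare above 16 N or contact force between any of the fingers, the arm and board_full above 16 N).
It fails at once if the magnifier is forced against a hook or board with more than 16 N (contact force between magnifier and board_spare above 16 N or contact force between magnifier and board_full above 16 N).
It fails at once if the magnifier falls or is laid down (height (world z) of magnifier below 0.19 m).
It fails at once if the dish, the dropper bottle or the slide box is pushed more than 20 mm from its place (distance of any of dish, dropper, slidebox from where it was at the start of the episode above 0.02 m).
It also fails if it takes over 72 s, if anything falls off the work surface, if the arm or the gripper's body presses on something with over 40 N, if the wrist force passes 120 N, or if a joint passes its speed limit or range.

## Working session

There is one attempt and no reset: what is moved stays moved. The work goes in short steps, Python scripts to look and compute and a tool call to move; the robot and the scene stay as the last step left them, time stands still between calls to the robot, and variables do not carry over. Pictures are saved under pics/ and viewed, at most 10 in all, crops included, and the job is handed in when it is done.

Besides the shell and the picture viewer there is one more tool, called as name(argument=value, ...) on one line, values as JSON. jog_arm: Moves the arm, as the interface text tells. Shift numbers are shares of 0.025 m and turn numbers shares of 4 degrees, none past 1 either way. Its arguments: {"type":"object","properties":{"series":{"type":"string"}},"required":["series"]}

```bash
mkdir -p pics; cat > h.py <<'E'
import numpy as np, cv2
from station import monitor, viewer, env
def K(c):
    f=210/np.tan(np.radians(c["fov_y"])/2); return f
def ray(c,xy):
    f=K(c); d=np.array([(xy[0]-c["cx"])/f,(xy[1]-c["cy"])/f]); u=d.copy()
    for _ in range(30): u=d/(1+c["k1"]*(u@u))
    R=np.array(c["R"]);t=np.array(c["t"])
    v=R.T@np.array([u[0],u[1],1]); return -R.T@t, v/np.linalg.norm(v)
def proj(c,X):
    p=np.array(c["R"])@np.array(X)+np.array(c["t"]); u=p[:2]/p[2]; u=u*(1+c["k1"]*(u@u)); return u*K(c)+[c["cx"],c["cy"]]
def tri(L):
    A=0;b=0
    for o,v in L:
        P=np.eye(3)-np.outer(v,v);A=A+P;b=b+P@o
    X=np.linalg.solve(A,b); return X,[round(float(np.linalg.norm((np.eye(3)-np.outer(v,v))@(X-o))),4) for o,v in L]
def atz(c,xy,z):
    o,v=ray(c,xy); return o+v*(z-o[2])/v[2]
def save(c,n): cv2.imwrite("pics/"+n+".png",c["image"][:,:,::-1])
E
python3 - <<'E'
from h import *
np.set_printoptions(precision=3,suppress=True)
ims={}
for n in("side","top"):
    c=viewer.get_image(n);ims[n]=c;o,v=ray(c,(c["cx"],c["cy"]));print(n,c["fov_y"],o,v)
    for th in["board_spare","board_full","hook_spare","hook_full","magnifier","dish","dropper","slidebox","screen"]:
        print(n,th,[(np.round(d["xy"]).tolist(),round(d["p"],2)) for d in viewer.spot_point(n,th)],[(np.round(d["xy"]).tolist(),int(d["region"].sum()),round(d["p"],2)) for d in viewer.silhouettes(n,th)] if "o" in "o" else "")
import pickle;pickle.dump(ims,open("ims.pkl","wb"))
cv2.imwrite("pics/side.png",ims["side"]["image"][:,:,::-1])
cv2.imwrite("pics/top.png",ims["top"]["image"][:,:,::-1])
E
```

```text
side 56.21569321236968 [ 0.394 -0.378  0.585] [ 0.149  0.793 -0.591]
side board_spare [([293.0, 222.0], 0.78)] [([288.0, 240.0], 2813, 0.57)]
side board_full [([332.0, 161.0], 0.73)] [([363.0, 327.0], 516, 0.73), ([338.0, 177.0], 1564, 0.59)]Traceback (most recent call last):
  File "<stdin>", line 7, in <module>
ValueError: it knows: board_full, board_spare, dish, dropper, magnifier, screen, slidebox
```

```bash

python3 - <<'E'
from h import *
np.set_printoptions(precision=3,suppress=True)
ims={}
for n in("side","top"):
    c=viewer.get_image(n);ims[n]=c;o,v=ray(c,(c["cx"],c["cy"]));print(n,c["fov_y"],o,v)
    for th in["board_spare","board_full","magnifier","dish","screen"]:
        print(n,th,[(np.round(d["xy"]).tolist(),round(d["p"],2)) for d in viewer.spot_point(n,th)])
import pickle;pickle.dump(ims,open("ims.pkl","wb"))
b=np.vstack([cv2.resize(ims[n]["image"],None,fx=1,fy=1) for n in ims]) 
save(ims["side"],"side1");save(ims["top"],"top1")
E
```

```text
side 56.21569321236968 [ 0.394 -0.378  0.585] [ 0.149  0.793 -0.591]
side board_spare [([289.0, 223.0], 0.69)]
side board_full [([335.0, 162.0], 0.78)]
side magnifier [([319.0, 142.0], 0.74), ([170.0, 227.0], 0.61), ([369.0, 178.0], 0.56)]
side dish [([387.0, 290.0], 0.72)]
side screen [([305.0, 284.0], 0.82)]
top 46.28311530113749 [0.389 0.154 1.039] [ 0.133 -0.004 -0.991]
top board_spare [([337.0, 209.0], 0.56)]
top board_full [([239.0, 143.0], 0.92)]
top magnifier [([125.0, 126.0], 0.97), ([286.0, 123.0], 0.92), ([261.0, 320.0], 0.91)]
top dish []
top screen [([282.0, 201.0], 0.67)]
```

View pics/side1.png

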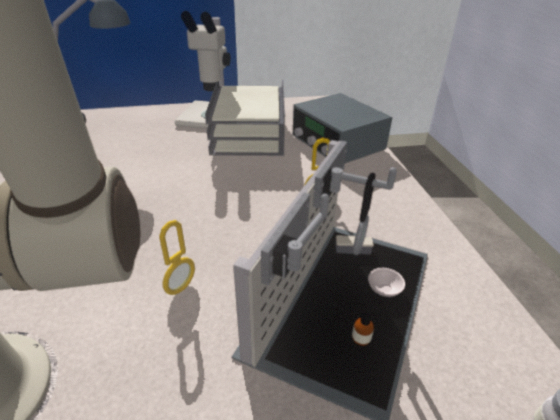

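View pics/top1.png

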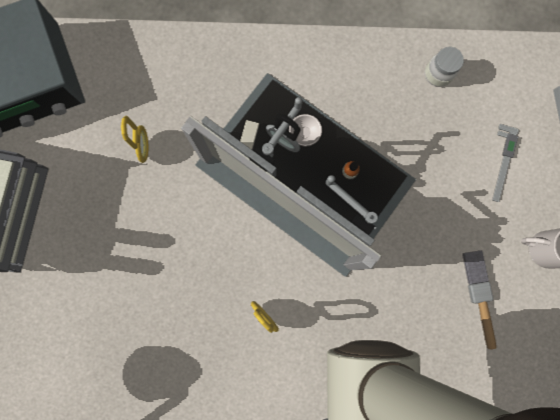

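The side picture shows the screen with the spare folded hook at its near end: pin about (295,253), post about (325,205). The full hook is at the far end, with the dark magnifier hanging on it at about (369,190). In the top picture the spare hook's pin is at (372,217) and its post at (331,181). The full hook's pin is at (268,150) and its post at (297,103).

Magnifier candidates in the top view are (125,126), (261,320) and (286,123). The first two are yellow. The one at (286,123) is dark and hangs on the full hook, so it fits. I'll confirm it in a crop.

```bash

python3 - <<'E'
from h import *
import pickle
np.set_printoptions(precision=3,suppress=True)
ims=pickle.load(open("ims.pkl","rb"))
a=cv2.resize(ims["top"]["image"][85:275,180:395],None,fx=3,fy=3,interpolation=cv2.INTER_CUBIC)
b=cv2.resize(ims["side"]["image"][130:300,230:420],None,fx=3.5,fy=3.5,interpolation=cv2.INTER_CUBIC)
cv2.imwrite("pics/topc.png",a[:,:,::-1]);cv2.imwrite("pics/sidec.png",b[:,:,::-1])
E
```

```text
(no output)
```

View pics/topc.png

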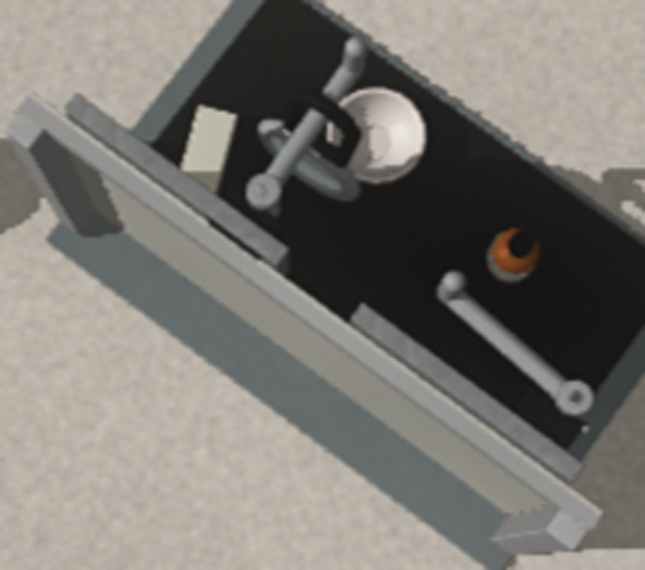

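View pics/sidec.png

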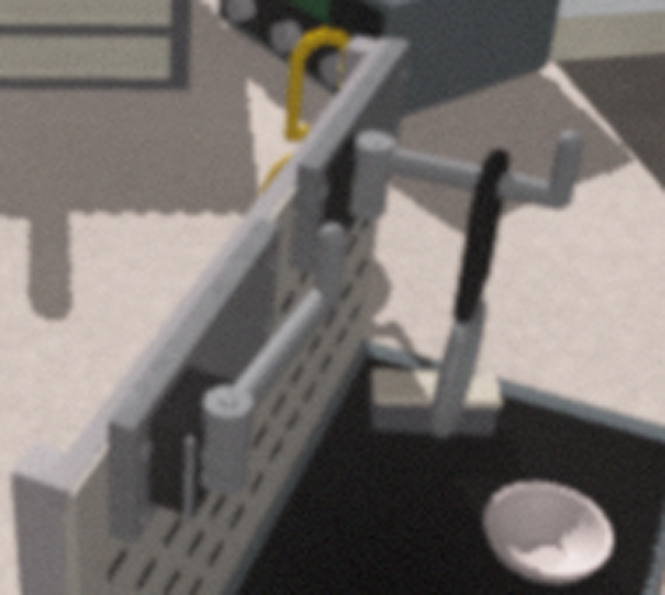

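The crops confirm the dark magnifier on the full hook: its loop top is at about (325,120) in the top crop and (497,155) in the side crop. Next I triangulate the hook features.

```bash

python3 - <<'E'
from h import *
import pickle
np.set_printoptions(precision=4,suppress=True)
ims=pickle.load(open("ims.pkl","rb"))
T=lambda p:ray(ims["top"],((p[0]+.5)/3-.5+180,(p[1]+.5)/3-.5+85))
S=lambda p:ray(ims["side"],((p[0]+.5)/3.5-.5+230,(p[1]+.5)/3.5-.5+130))
for n,a,b in[("sp pin",(574,397),(231,398)),("sp post",(452,282),(331,230)),("f pin",(263,188),(375,140)),("f post",(354,46),(569,136)),("loop",(325,122),(497,153))]:
    print(n,*tri([T(a),S(b)]))
tz=lambda p,z:(lambda o,v:o+v*(z-o[2])/v[2])(*T(p))
for n,p in[("bs",[(370,305),(582,468)]),("bf",[(80,95),(290,250)])]:
    A,B=[tz(q,.240) for q in p];d=A-B;print(n,A,B,np.linalg.norm(d),np.degrees(np.arctan2(d[1],d[0])))
for n,p,z in[("sppin",(574,397),.243),("sppost",(452,282),.27),("fpin",(263,188),.243),("fpost",(354,46),.27)]:print(n,tz(p,z))
print(monitor.read_state())
E
```

```text
sp pin [ 0.4899 -0.0042  0.2446] [0.0008, 0.0008]
sp post [0.5467 0.0654 0.2669] [0.0004, 0.0004]
f pin [0.6007 0.1682 0.2441] [0.0003, 0.0003]
f post [0.6754 0.1205 0.2674] [0.0001, 0.0001]
loop [0.6424 0.1335 0.2524] [0.0052, 0.0052]
bs [0.5377 0.1074 0.24  ] [ 0.451  -0.0094  0.24  ] 0.1454988054049887 53.43039529285823
bf [0.6527 0.2723 0.24  ] [0.5673 0.1523 0.24  ] 0.14724095454409952 54.57556013335692
sppin [ 0.4893 -0.0044  0.243 ]
sppost [0.5457 0.0659 0.27  ]
fpin [0.6013 0.1682 0.243 ]
fpost [0.6746 0.1206 0.27  ]
{'t': 0.85, 'joint_positions': array([-1.5531,  0.1584,  1.597 ,  0.    ,  1.3862, -0.2101]), 'joint_velocities': array([ 0.0008, -0.0005, -0.0016,  0.0001, -0.0003, -0.0003]), 'effort': array([ -0.0005, -38.5555, -32.2366,   0.0701,   0.0304,  -0.    ]), 'tool_pos': array([ 0.1298, -0.5601,  0.2146]), 'tcp_rot': array([0.9935, 0.1137, 0.    , 0.    ]), 'ft_force': array([ 0.006 , -0.3932,  0.0881]), 'ft_torque': array([0.0126, 0.0135, 0.018 ]), 'grip_force': 0.0, 'width': 0.09152388582389213}
```

jog_arm(series="0.6 1 0.5 0 0 0.4 -1;0.6 1 0.5 0 0 0.4 -1;0.6 1 0.5 0 0 0.4 -1;0.6 1 0.5 0 0 0.4 -1;0.6 1 0.5 0 0 0.4 -1;0.6 1 0.5 0 0 0.4 -1;0.6 1 0.5 0 0 0.4 -1;0.6 1 0.5 0 0 0.4 -1")

```text
t: 1.52
tool_pos: [0.2503, -0.3588, 0.3153]
tcp_rot: [0.975, 0.224, 0.0, 0.0]
ft_force: [0.2, 0.2, -0.1]
width: 0.0407
grip_force: 0.0
```

jog_arm(series="0.6 1 0 0 0 0.4 -1;0.6 1 0 0 0 0.4 -1;0.6 1 0 0 0 0.4 -1;0.6 1 0 0 0 0.4 -1;0.6 1 0 0 0 0.4 -1;0.6 1 0 0 0 0.4 -1;0.6 1 0 0 0 0.4 -1;0.6 1 0 0 0 0.4 -1")

```text
t: 2.18
tool_pos: [0.3703, -0.1588, 0.3148]
tcp_rot: [0.943, 0.332, 0.0, 0.0]
ft_force: [1.1, -0.7, 0.2]
width: 0.0006
grip_force: 0.0
```

jog_arm(series="0.6 1 0 0 0 0.4 -1;0.6 1 0 0 0 0.4 -1;0.6 1 0 0 0 0.4 -1;0.6 1 0 0 0 0.4 -1;0.6 1 0 0 0 0.4 -1;0.6 1 0 0 0 0.4 -1;0.6 1 0 0 0 0.4 -1;0.6 1 0 0 0 0.4 -1")

```text
t: 2.85
tool_pos: [0.4904, 0.0414, 0.3147]
tcp_rot: [0.901, 0.435, 0.0, 0.0]
ft_force: [-0.5, -0.5, -0.1]
width: 0.0003
grip_force: 0.0
```

jog_arm(series="0.53 0.9 0 0 0 0.4 -1;0.53 0.9 -0.3 0 0 0.4 -1;0 0 -0.5 0 0 0 -1;0 0 -0.5 0 0 0 -1;0 0 -0.5 0 0 0 -1;0 0 -0.4 0 0 0 -1;0 0 -0.4 0 0 0 -1;0 0 0 0 0 0 -1")

```text
t: 3.52
tool_pos: [0.5147, 0.0842, 0.2468]
tcp_rot: [0.889, 0.458, -0.002, -0.001]
ft_force: [-0.1, -0.1, -0.4]
width: 0.0006
grip_force: 0.0
```

```bash
python3 - <<'E'
from h import *
c=viewer.get_image("side"); save(c,"s2")
cv2.imwrite("pics/s2c.png",cv2.resize(c["image"][130:300,230:420],None,fx=3.5,fy=3.5)[:,:,::-1])
E
```

```text
(no output)
```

View pics/s2c.png

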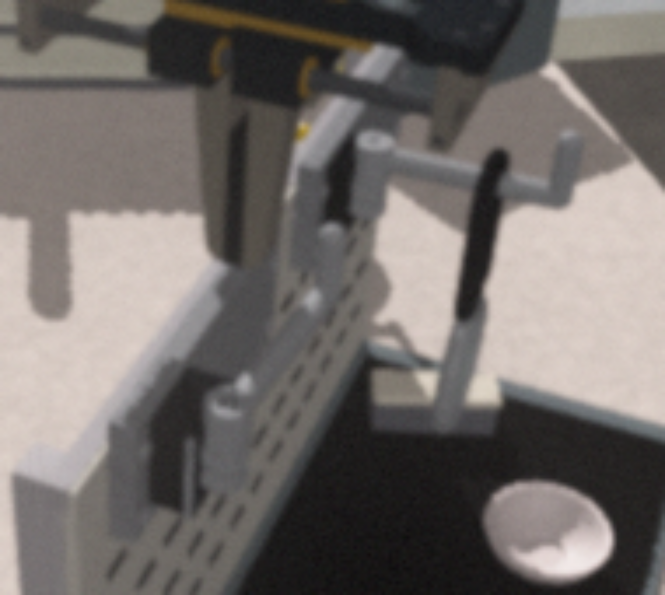

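The picture shows the closed fingers at (240,250) behind the spare post (331,230) and above the board top, clear of everything. I'll creep to contact.

jog_arm(series="0.1 -0.07 0 0 0 0 -1;0.1 -0.07 0 0 0 0 -1;0.1 -0.07 0 0 0 0 -1;0.1 -0.07 0 0 0 0 -1;0.1 -0.07 0 0 0 0 -1")

```text
t: 3.98
tool_pos: [0.5294, 0.0758, 0.2501]
tcp_rot: [0.888, 0.459, 0.0, 0.0]
ft_force: [0.0, -0.3, -0.1]
width: 0.0004
grip_force: 0.0
```

jog_arm(series="0.1 -0.07 0 0 0 0 -1;0.1 -0.07 0 0 0 0 -1;0.1 -0.07 0 0 0 0 -1;0 0 0 0 0 0 -1")

```text
t: 4.32
tool_pos: [0.5359, 0.071, 0.2495]
tcp_rot: [0.888, 0.459, -0.001, -0.001]
ft_force: [-4.9, 1.8, 2.1]
width: 0.0004
grip_force: 2.3
```

jog_arm(series="0.207 -0.138 0 0 0 -1 -1;0.197 -0.152 0 0 0 -1 -1;0.186 -0.165 0 0 0 -1 -1;0.174 -0.178 0 0 0 -1 -1")

```text
t: 4.65
tool_pos: [0.5549, 0.0557, 0.2495]
tcp_rot: [0.944, 0.33, -0.001, -0.001]
ft_force: [-5.0, 3.1, 2.8]
width: 0.0005
grip_force: 2.8
```

jog_arm(series="0.161 -0.189 0 0 0 -1 -1;0.147 -0.2 0 0 0 -1 -1;0.133 -0.21 0 0 0 -1 -1;0.118 -0.219 0 0 0 -1 -1")

```text
t: 4.98
tool_pos: [0.569, 0.0355, 0.2495]
tcp_rot: [0.981, 0.195, -0.001, -0.001]
ft_force: [-3.9, 4.4, 1.4]
width: 0.0003
grip_force: 2.8
```

jog_arm(series="0.103 -0.226 0 0 0 -1 -1;0.087 -0.233 0 0 0 -1 -1;0.07 -0.238 0 0 0 -1 -1;0.053 -0.243 0 0 0 -1 -1;0.036 -0.246 0 0 0 -1 -1;0.019 -0.248 0 0 0 -1 -1;0.002 -0.248 0 0 0 -1 -1;-0.016 -0.248 0 0 0 -1 -1")

```text
t: 5.65
tool_pos: [0.5783, -0.0124, 0.2496]
tcp_rot: [0.997, -0.083, -0.0, -0.001]
ft_force: [-1.6, 6.7, 2.2]
width: 0.0003
grip_force: 2.8
```

jog_arm(series="-0.033 -0.246 0 0 0 -1 -1;-0.05 -0.243 0 0 0 -1 -1;-0.067 -0.239 0 0 0 -1 -1")

```text
t: 5.9
tool_pos: [0.5747, -0.0305, 0.2496]
tcp_rot: [0.982, -0.187, 0.0, -0.002]
ft_force: [-1.1, 6.2, 1.2]
width: 0.0004
grip_force: 2.8
```

jog_arm(series="-0.04 -0.115 0 0 0 -0.5 -1;-0.045 -0.113 0 0 0 -0.5 -1;-0.048 -0.112 0 0 0 -0.5 -1")

```text
t: 6.15
tool_pos: [0.5716, -0.039, 0.2497]
tcp_rot: [0.972, -0.237, 0.0, -0.002]
ft_force: [-0.1, 5.4, 1.6]
width: 0.0003
grip_force: 2.7
```

jog_arm(series="-0.035 -0.075 0 0 0 -0.3 -1;0 0 0 0 0 0 -1")

```text
t: 6.32
tool_pos: [0.5714, -0.0397, 0.2498]
tcp_rot: [0.969, -0.247, 0.001, -0.003]
ft_force: [2.3, 8.6, 0.3]
width: 0.0006
grip_force: 4.6
```

jog_arm(series="-0.02 -0.035 0 0 0 0 -1;0 0 0 0 0 0 -1")

```text
t: 6.48
tool_pos: [0.5712, -0.0399, 0.2498]
tcp_rot: [0.969, -0.246, 0.001, -0.003]
ft_force: [4.0, 10.6, 0.1]
width: 0.0008
grip_force: 5.6
```

jog_arm(series="0.28 0.39 0 0 0 0 -1;0.28 0.39 0 0 0 0 -1;0.1 0.2 0.8 0 0 -0.9 1;0.1 0.2 0.8 0 0 -0.9 1;0.1 0.3 0.8 0 0 0 1;0.1 0.3 0.8 0 0 0 1;0.1 0.3 0.8 0 0 0 1;0 0 0 0 0 0 1")

```text
t: 7.15
tool_pos: [0.5987, 0.0098, 0.3544]
tcp_rot: [0.952, -0.306, 0.004, -0.0]
ft_force: [-0.7, 0.0, 0.8]
width: 0.0381
grip_force: 0.0
```

```bash
python3 - <<'E'
from h import *
import pickle
print(monitor.read_state()["tool_pos"])
a={n:viewer.get_image(n) for n in("top","side","wrist")};pickle.dump(a,open("ims2.pkl","wb"))
for n in("top","side","wrist"):print(n,[(d["xy"],d["p"]) for d in viewer.spot_point(n,"magnifier")])
o,v=ray(a["wrist"],(280,210));print(o,v)
t=cv2.resize(a["top"]["image"][85:275,180:395],None,fx=1.86,fy=1.86,interpolation=cv2.INTER_CUBIC)
w=cv2.resize(a["wrist"]["image"],(400,300))
s=cv2.resize(a["side"]["image"][110:290,220:420],None,fx=2,fy=2,interpolation=cv2.INTER_CUBIC)
im=np.zeros((600,800,3),np.uint8);im[:353,:400]=t[:353,:400];im[:300,400:]=w;im[240:600,0:400]=0
im[300:600,400:800]=s[:300];im[353:600]=im[353:600]
im[240:600,0:400]=0;im[:353,:400]=t[:353,:400]
cv2.imwrite("pics/c3.png",im[:,:,::-1])
E
```

```text
[0.59871109 0.00982846 0.35444674]
top [([124.1, 124.8], 0.8), ([289.8, 121.8], 0.79), ([262.1, 324.6], 0.78), ([349.8, 170.3], 0.46)]
side [([369.7, 178.4], 0.92), ([168.0, 227.7], 0.88)]
wrist [([117.6, 250.5], 0.95)]
[ 0.65238678 -0.03185726  0.52105857] [-0.1995759   0.1455428  -0.96901329]
```

View pics/c3.png

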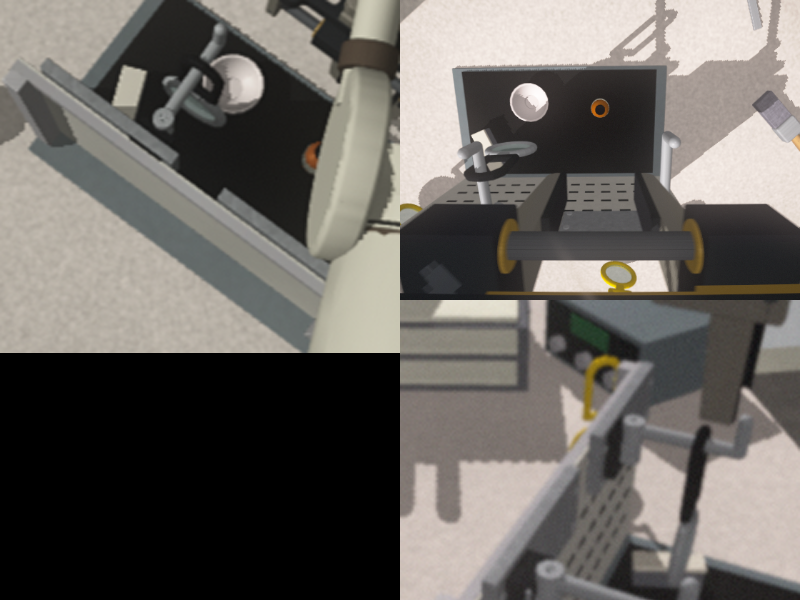

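The composite shows the spare arm standing straight out at the right of the wrist view, with its post top at about (672,138). The magnifier is still on the full arm, at about (490,165) in the wrist part. Now I triangulate its origin from the three views.

```bash
python3 - <<'E'
from h import *
import pickle
np.set_printoptions(precision=4,suppress=True)
a=pickle.load(open("ims2.pkl","rb"))
r={"top":ray(a["top"],(289.8,121.8)),"side":ray(a["side"],(369.7,178.4)),"wrist":ray(a["wrist"],(117.6,250.5))}
print(tri(list(r.values())));print(tri([r["side"],r["wrist"]]))
# spare post top from wrist on z=.27 ; full post from wrist crops
ex=np.array([.814,-.581,0]);ey=np.array([.581,.814,0])
print("sp post wrist",atz(a["wrist"],(381,193),.27),"exp",np.array([.4896,-.0043,.27])+.09*ex)
w=a["wrist"]["image"]
i=cv2.resize(w[170:300,40:200],None,fx=4.5,fy=4.5,interpolation=cv2.INTER_CUBIC)
cv2.imwrite("pics/w4.png",i[:,:,::-1])
E
```

```text
(array([0.6445, 0.1316, 0.2456]), [0.001, 0.0007, 0.0013])
(array([0.6439, 0.1309, 0.246 ]), [0.0009, 0.0009])
sp post wrist [ 0.5701 -0.0572  0.27  ] exp [ 0.5629 -0.0566  0.27  ]
```

View pics/w4.png

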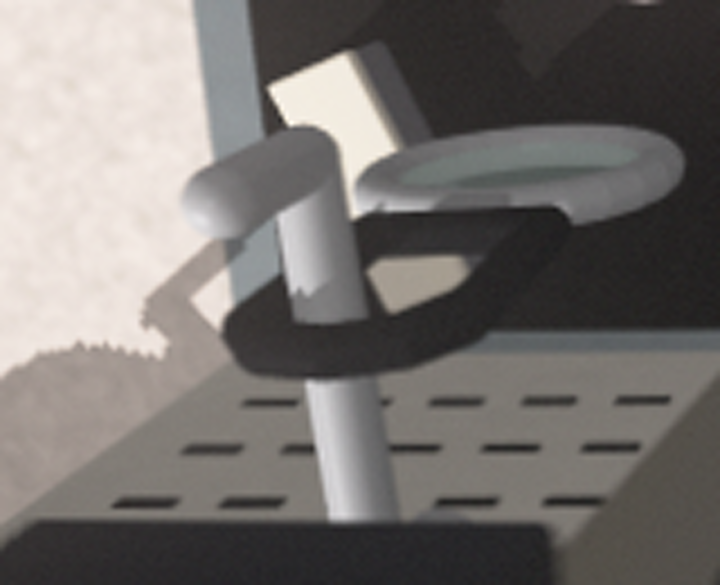

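The crop shows the dark loop across the arm at (330,350), nearly square to it. The grasp can go straight down along the board's y.

jog_arm(series="0.3 0.81 0 0 0 0 1;0.3 0.81 0 0 0 0 1;0.3 0.81 0 0 0 0 1;0.3 0.81 0 0 0 0 1;0.3 0.81 0 0 0 0 1;0.3 0.81 0 0 0 0 1;0 0 -0.8 0 0 0 1;0 0 0 0 0 0 1")

```text
t: 8.12
tool_pos: [0.6399, 0.131, 0.3247]
tcp_rot: [0.952, -0.306, -0.003, 0.001]
ft_force: [0.2, -0.9, -1.2]
width: 0.0922
grip_force: 0.0
```

jog_arm(series="0.16 0 -0.8 0 0 0 1;0 0 -0.83 0 0 0 1;0 0 -0.83 0 0 0 1;0 0 -0.83 0 0 0 1;0 0 -0.83 0 0 0 1;0 0 -0.83 0 0 0 1;0 0 0 0 0 0 1")

```text
t: 8.7
tool_pos: [0.642, 0.1293, 0.2]
tcp_rot: [0.952, -0.308, -0.005, 0.002]
ft_force: [-0.6, 0.2, -0.1]
width: 0.0915
grip_force: 0.0
```

jog_arm(series="0 0 0 0 0 0 -0.1;0 0 0 0 0 0 -0.1;0 0 0 0 0 0 -0.1;0 0 0 0 0 0 -0.1;0 0 0 0 0 0 -0.1;0 0 0 0 0 0 -0.1")

```text
t: 9.2
tool_pos: [0.6459, 0.1307, 0.2068]
tcp_rot: [0.952, -0.307, 0.001, -0.001]
ft_force: [1.5, 2.1, -0.2]
width: 0.054
grip_force: 0.7
```

jog_arm(series="0 0 -0.14 0 0 0 0.3;0 0 -0.14 0 0 0 0.3;0 0 0 0 0 0 -0.2;0 0 0 0 0 0 -1;0 0 0 0 0 0 -1;0 0 0 0 0 0 -1;0 0 0 0 0 0 -1")

```text
t: 9.78
tool_pos: [0.6455, 0.1312, 0.1988]
tcp_rot: [0.952, -0.307, 0.0, -0.001]
ft_force: [2.2, 4.9, -1.7]
width: 0.0478
grip_force: 29.7
```

jog_arm(series="0.05 0.07 0 0 0 0 -1;0.05 0.07 0 0 0 0 -1;0 0 0 0 0 0 -1")

```text
t: 10.03
tool_pos: [0.6475, 0.1336, 0.1983]
tcp_rot: [0.952, -0.307, -0.001, 0.001]
ft_force: [0.2, -0.2, -1.7]
width: 0.0474
grip_force: 29.7
```

jog_arm(series="0 0 0.2 0 0 0 -1;0 0 0.3 0 0 0 -1;0 0 0.4 0 0 0 -1;0 0 0.4 0 0 0 -1;0 0 0.3 0 0 0 -1;0 0 0 0 0 0 -1")

```text
t: 10.53
tool_pos: [0.6493, 0.1339, 0.2424]
tcp_rot: [0.952, -0.307, 0.003, -0.001]
ft_force: [0.3, 0.4, -2.2]
width: 0.0478
grip_force: 29.7
```

```bash
python3 - <<'E'
from h import *
import pickle
print(monitor.read_state()["tool_pos"])
a={n:viewer.get_image(n) for n in("top","side","wrist")};pickle.dump(a,open("ims3.pkl","wb"))
s=cv2.resize(a["side"]["image"][90:290,220:420],None,fx=2.5,fy=2.5,interpolation=cv2.INTER_CUBIC)[:,:400]
w=a["wrist"]["image"]
im=np.zeros((500,800,3),np.uint8);im[:,:400]=cv2.resize(a["side"]["image"][110:270,300:428],(400,500));im[:300,400:]=cv2.resize(w,(400,300))
cv2.imwrite("pics/c5.png",im[:,:,::-1])
E
```

```text
[0.64925196 0.13387589 0.24239632]
```

View pics/c5.png

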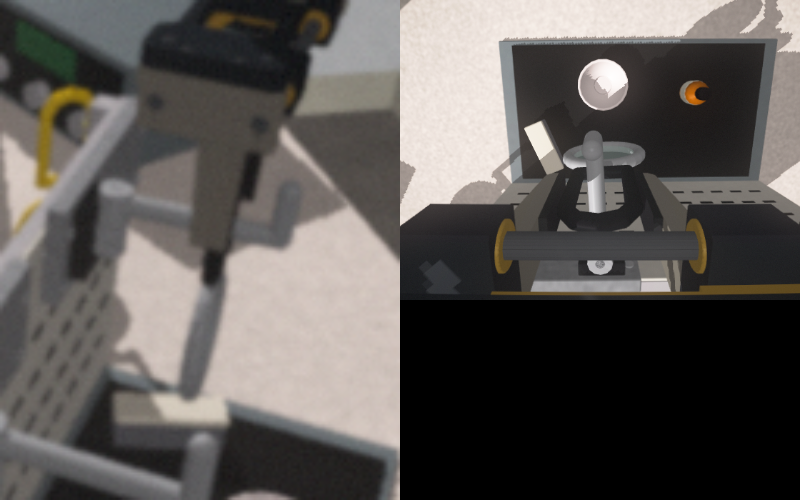

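The side part shows the loop gripped and lifted off the arm. The wrist part shows the post at (593,140), lined up with the loop opening. I'll move out along the arm.

jog_arm(series="0.13 -0.09 0 0 0 0 -1;0.26 -0.18 0 0 0 0 -1;0.28 -0.19 0 0 0 0 -1;0.28 -0.19 0 0 0 0 -1;0.28 -0.19 0 0 0 0 -1;0.28 -0.19 0 0 0 0 -1;0.28 -0.19 0 0 0 0 -1;0.28 -0.19 0 0 0 0 -1")

```text
t: 11.35
tool_pos: [0.7004, 0.098, 0.2387]
tcp_rot: [0.952, -0.307, -0.0, 0.0]
ft_force: [0.1, -0.4, -1.4]
width: 0.0474
grip_force: 29.7
```

jog_arm(series="-0.2 -0.5 0 0 0 0 -1;-0.45 -0.8 0 0 0 0 -1;-0.48 -0.8 0 0 0 0 -1;-0.48 -0.8 0 0 0 0 -1;-0.48 -0.8 0 0 0 0 -1;-0.48 -0.8 0 0 0 0 -1;-0.48 -0.8 0 0 0 0 -1;-0.4 -0.7 0 0 0 0 -1")

```text
t: 12.02
tool_pos: [0.612, -0.0532, 0.239]
tcp_rot: [0.952, -0.307, -0.0, 0.0]
ft_force: [-0.5, -0.5, -2.2]
width: 0.0473
grip_force: 29.8
```

jog_arm(series="-0.3 -0.5 0 0 0 0 -1;-0.25 -0.5 0 0 0 0 -1;0 0 0 0 0 0 -1")

```text
t: 12.27
tool_pos: [0.5986, -0.0787, 0.239]
tcp_rot: [0.951, -0.308, 0.0, 0.001]
ft_force: [0.1, -0.1, -2.5]
width: 0.0476
grip_force: 29.8
```

```bash
python3 - <<'E'
from h import *
import pickle
print(monitor.read_state()["tool_pos"])
a={n:viewer.get_image(n) for n in("top","side","wrist")};pickle.dump(a,open("ims4.pkl","wb"))
s=a["side"]["image"][150:310,240:440]; w=a["wrist"]["image"]
im=np.zeros((600,800,3),np.uint8);im[:320,:400]=cv2.resize(s,None,fx=2,fy=2,interpolation=cv2.INTER_CUBIC);im[:500,400:]=cv2.resize(w[150:350,200:360],None,fx=2.5,fy=2.5,interpolation=cv2.INTER_CUBIC)
im[320:600,:373]=cv2.resize(a["top"]["image"][60:270,180:460],(373,280))
cv2.imwrite("pics/c6.png",im[:,:,::-1])
E
```

```text
[ 0.59863537 -0.07868329  0.23903943]
```

View pics/c6.png

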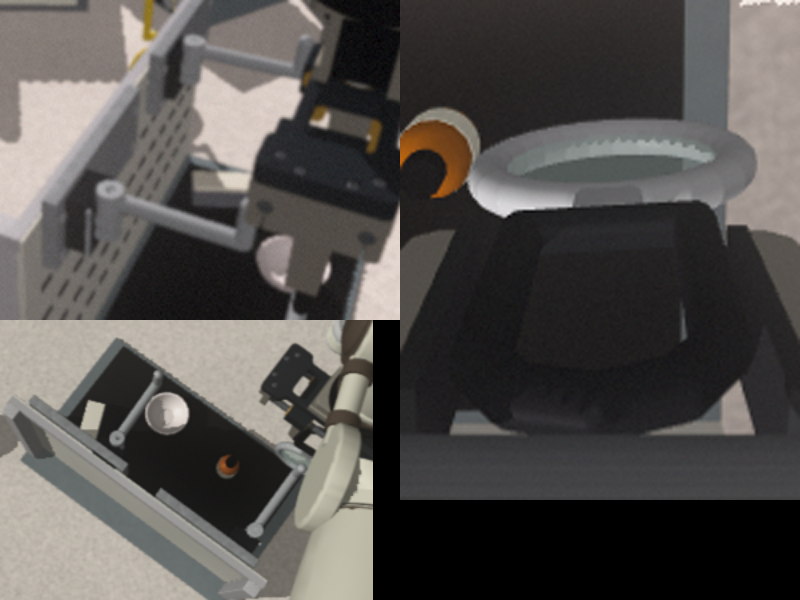

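The top part shows the spare pin at (255,530) and its post at (300,468). The magnifier is held in front of the post, upright and undisturbed.

```bash
python3 - <<'E'
from h import *
import pickle
np.set_printoptions(precision=4,suppress=True)
a=pickle.load(open("ims4.pkl","rb"))
p=atz(a["top"],(371.6,217.3),.244);q=atz(a["top"],(405.2,171.2),.27);print(p,q)
print(tri([ray(a["top"],(405.2,171.2)),ray(a["side"],(364,252.5))]))
d=q-p;ang=np.arctan2(d[1],d[0]);print(np.linalg.norm(d[:2]),np.degrees(ang))
for P in(p,q):
    r=P-np.array([.5986,-.0787,.239]);print("ex",r@[.814,-.581,0],"ey",r@[.581,.814,0])
im=cv2.resize(a["top"]["image"][150:240,350:440],(600,600),interpolation=cv2.INTER_CUBIC)
cv2.imwrite("pics/t7.png",im[:,:,::-1])
E
```

```text
[ 0.4888 -0.0052  0.244 ] [ 0.5612 -0.0538  0.27  ]
(array([ 0.5626, -0.0554,  0.2641]), [0.0, 0.0])
0.08721371986949647 -33.813634591432454
ex -0.13210176786902528 ey -0.00401515587220243
ex -0.04491977495929964 ey -0.0014214665434460689
```

View pics/t7.png

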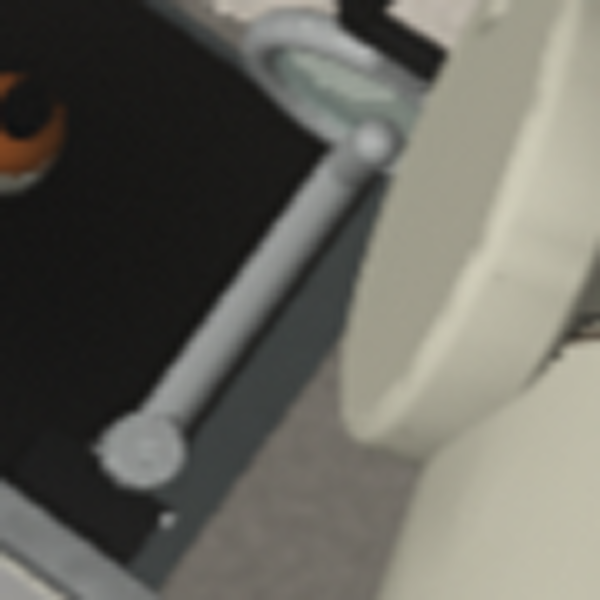

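The crop shows the spare arm straight out, pin at (145,449) and post at (375,142). I'll thread the loop inward over the post.

jog_arm(series="-0.16 0.05 0 0 0 0 -1;-0.27 0.17 0 0 0 0 -1;-0.26 0.186 0 0 0 0 -1;-0.26 0.186 0 0 0 0 -1")

```text
t: 12.75
tool_pos: [0.5751, -0.0605, 0.2387]
tcp_rot: [0.952, -0.307, -0.0, -0.0]
ft_force: [0.7, 0.7, -2.3]
width: 0.0475
grip_force: 29.8
```

jog_arm(series="-0.26 0.186 0 0 0 0 -1;-0.26 0.186 0 0 0 0 -1;-0.26 0.186 0 0 0 0 -1;0 0 0 0 0 0 -1")

```text
t: 13.08
tool_pos: [0.5552, -0.0465, 0.239]
tcp_rot: [0.952, -0.306, -0.0, -0.0]
ft_force: [0.0, -0.2, -3.0]
width: 0.0475
grip_force: 29.8
```

jog_arm(series="-0.26 0.17 0 0 0 0 -1;-0.27 0.17 0 0 0 0 -1;-0.27 0.17 0 0 0 0 -1;-0.28 0.17 0 0 0 0 -1;0 0 0 0 0 0 -1")

```text
t: 13.5
tool_pos: [0.5281, -0.0297, 0.2388]
tcp_rot: [0.952, -0.307, -0.0, -0.0]
ft_force: [0.2, 0.2, -2.4]
width: 0.0474
grip_force: 29.8
```

jog_arm(series="0 0 -0.28 0 0 0 -1;0 0 -0.28 0 0 0 -1;0 0 -0.28 0 0 0 -1;0 0 -0.28 0 0 0 -1;0 0 -0.2 0 0 0 -1;0 0 0 0 0 0 -1")

```text
t: 14.0
tool_pos: [0.5284, -0.0304, 0.2038]
tcp_rot: [0.952, -0.307, -0.002, 0.0]
ft_force: [-0.6, 0.8, -1.9]
width: 0.0476
grip_force: 29.8
```

jog_arm(series="0 0 -0.06 0 0 0 -1;0 0 -0.06 0 0 0 -1;0 0 0 0 0 0 -1")

```text
t: 14.25
tool_pos: [0.5294, -0.0306, 0.2029]
tcp_rot: [0.952, -0.307, 0.0, 0.0]
ft_force: [0.1, 0.5, -2.2]
width: 0.0472
grip_force: 29.8
```

jog_arm(series="0 0 -0.06 0 0 0 -1;0 0 -0.06 0 0 0 -1;0 0 0 0 0 0 -1")

```text
t: 14.5
tool_pos: [0.5292, -0.0306, 0.1997]
tcp_rot: [0.952, -0.307, -0.0, -0.0]
ft_force: [0.5, 0.6, -2.3]
width: 0.0474
grip_force: 29.8
```

jog_arm(series="0 0 -0.04 0 0 0 -1;0 0 0 0 0 0 -1;0 0 0 0 0 0 -1")

```text
t: 14.75
tool_pos: [0.5293, -0.0306, 0.1988]
tcp_rot: [0.952, -0.307, -0.0, -0.0]
ft_force: [-0.0, -0.1, -3.0]
width: 0.0474
grip_force: 29.8
```

jog_arm(series="0 0 -0.04 0 0 0 -1;0 0 -0.04 0 0 0 -1;0 0 0 0 0 0 -1")

```text
t: 15.0
tool_pos: [0.5292, -0.0306, 0.1966]
tcp_rot: [0.952, -0.307, -0.0, 0.0]
ft_force: [0.4, 0.3, -1.6]
width: 0.0476
grip_force: 29.8
```

jog_arm(series="0 0 -0.04 0 0 0 -1;0 0 0 0 0 0 -1;0 0 0 0 0 0 -1")

```text
t: 15.25
tool_pos: [0.5294, -0.0306, 0.1961]
tcp_rot: [0.952, -0.307, 0.0, -0.0]
ft_force: [0.2, 0.4, -1.1]
width: 0.0477
grip_force: 29.8
```

jog_arm(series="0 0 -0.03 0 0 0 -1;0 0 0 0 0 0 -1;0 0 0 0 0 0 0.2;0 0 0 0 0 0 0.5;0 0 0 0 0 0 1;0 0 0 0 0 0 1;0 0 0 0 0 0 1;0 0 0 0 0 0 1")

```text
t: 15.92
tool_pos: [0.5293, -0.0306, 0.195]
tcp_rot: [0.952, -0.307, -0.0, -0.0]
ft_force: [0.0, 0.1, -0.0]
width: 0.0852
grip_force: 0.0
```

jog_arm(series="0 0 0.3 0 0 0 1;0 0 0.8 0 0 0 1;0 0 0.9 0 0 0 1;0 0 0.9 0 0 0 1;0 0 0.9 0 0 0 1;0 0 0.9 0 0 0 1;0.3 0.4 0.9 0 0 0 -1;0.6 0.8 0 0 0 0 -1")

```text
t: 16.58
tool_pos: [0.5535, -0.0022, 0.3418]
tcp_rot: [0.951, -0.308, 0.005, 0.0]
ft_force: [0.6, 0.2, 0.1]
width: 0.0808
grip_force: 0.0
```

jog_arm(series="0.6 0.8 0 0 0 0 -1;0.6 0.8 0 0 0 0 -1;0.6 0.8 0 0 0 0 -1;0 0 0 0 0 0 -1")

```text
t: 16.92
tool_pos: [0.5981, 0.0625, 0.335]
tcp_rot: [0.952, -0.305, -0.0, -0.001]
ft_force: [-0.0, 0.4, -0.2]
width: 0.0541
grip_force: 0.0
```

```bash
python3 - <<'E'
from h import *
import pickle
np.set_printoptions(precision=4,suppress=True)
print(monitor.read_state()["tool_pos"])
a={n:viewer.get_image(n) for n in("top","side","wrist")};pickle.dump(a,open("ims5.pkl","wb"))
O=np.array([.4944,.049,.235]);B=np.array([[.814,-.581,0],[.581,.814,0],[0,0,1]])
r={}
for n in a:
    for d in viewer.spot_point(n,"magnifier"):
        print(n,d["xy"],round(d["p"],2)); r.setdefault(n,[]).append(d["xy"])
import itertools
for c in itertools.combinations(r,2):
    for p in r[c[0]]:
        for q in r[c[1]]:
            X,e=tri([ray(a[c[0]],p),ray(a[c[1]],q)])
            if max(e)<.01: print(c,X,e,"board",B@(X-O))
print("exp px",{n:proj(a[n],[.528,-.031,.241]).round() for n in a},"full post px",proj(a["top"],[.675,.118,.27]))
for n,p in(("pin",(371.3,216.9)),("post",(405.8,170.9))):print(n)
E
```

```text
[0.5981 0.0625 0.335 ]
top [263.1, 322.2] 0.8
top [124.0, 123.4] 0.6
top [306.4, 134.0] 0.28
side [330.0, 254.9] 0.8
side [303.8, 283.8] 0.68
side [320.0, 141.5] 0.47
wrist [433.2, 213.3] 0.74
('top', 'side') [0.656  0.4354 0.1604] [0.005, 0.005] board [-0.093   0.4085 -0.0746]
('side', 'wrist') [ 0.53   -0.0307  0.2423] [0.0004, 0.0004] board [ 0.0753 -0.0442  0.0073]
('side', 'wrist') [ 0.5027 -0.0364  0.1958] [0.0066, 0.0066] board [ 0.0564 -0.0647 -0.0392]
exp px {'top': array([387., 194.]), 'side': array([329., 256.]), 'wrist': array([434., 215.])} full post px [299.2632  99.8013]
pin
post
```

The magnifier hangs at board (75,-44,7) mm, let go. Next I fold the emptied hook.

jog_arm(series="0.79 0.39 0 0 0 0 -1;0.79 0.39 0 0 0 0 -1;0.79 0.39 0 0 0 0 -1;0 0 -0.85 0 0 0 -1;0 0 -0.85 0 0 0 -1;0 0 -0.85 0 0 0 -1;0 0 -0.85 0 0 0 -1;0 0 0 0 0 0 -1")

```text
t: 17.88
tool_pos: [0.6533, 0.0879, 0.2448]
tcp_rot: [0.952, -0.307, -0.004, 0.001]
ft_force: [-0.6, 0.0, -1.2]
width: 0.0004
grip_force: 0.0
```

jog_arm(series="0.07 0.1 0 0 0 0 -1;0.07 0.1 0 0 0 0 -1;0.07 0.1 0 0 0 0 -1;0 0 0 0 0 0 -1")

```text
t: 18.22
tool_pos: [0.6625, 0.0966, 0.2522]
tcp_rot: [0.952, -0.307, 0.002, -0.001]
ft_force: [0.0, 0.4, -0.2]
width: 0.0
grip_force: 0.0
```

jog_arm(series="0.06 0.08 0 0 0 0 -1;0.06 0.08 0 0 0 0 -1;0.06 0.08 0 0 0 0 -1;0.06 0.08 0 0 0 0 -1;0 0 0 0 0 0 -1")

```text
t: 18.63
tool_pos: [0.6671, 0.1037, 0.2502]
tcp_rot: [0.952, -0.307, -0.0, 0.001]
ft_force: [-2.0, -2.9, 1.8]
width: 0.0008
grip_force: 2.0
```

jog_arm(series="0.172 0.189 0 0 0 1 -1;0.158 0.2 0 0 0 1 -1;0.144 0.211 0 0 0 1 -1;0.129 0.22 0 0 0 1 -1")

```text
t: 18.97
tool_pos: [0.6822, 0.1236, 0.2502]
tcp_rot: [0.985, -0.17, -0.0, 0.001]
ft_force: [-2.8, -4.2, 1.8]
width: 0.0002
grip_force: 2.7
```

jog_arm(series="0.113 0.229 0 0 0 1 -1;0.097 0.236 0 0 0 1 -1;0.08 0.242 0 0 0 1 -1;0.063 0.247 0 0 0 1 -1")

```text
t: 19.3
tool_pos: [0.6914, 0.1472, 0.2503]
tcp_rot: [1.0, -0.032, -0.0, 0.001]
ft_force: [-1.1, -5.7, 1.1]
width: 0.0006
grip_force: 2.7
```

jog_arm(series="0.046 0.251 0 0 0 1 -1;0.028 0.254 0 0 0 1 -1;0.01 0.255 0 0 0 1 -1;-0.008 0.255 0 0 0 1 -1;-0.025 0.254 0 0 0 1 -1;-0.043 0.252 0 0 0 1 -1")

```text
t: 19.8
tool_pos: [0.6924, 0.1851, 0.2504]
tcp_rot: [0.984, 0.177, 0.001, 0.001]
ft_force: [2.5, -4.9, 1.2]
width: 0.0004
grip_force: 2.6
```

jog_arm(series="-0.06 0.248 0 0 0 1 -1;-0.078 0.243 0 0 0 1 -1;-0.094 0.237 0 0 0 1 -1;-0.111 0.23 0 0 0 1 -1")

```text
t: 20.13
tool_pos: [0.6843, 0.2095, 0.2505]
tcp_rot: [0.95, 0.312, 0.002, 0.001]
ft_force: [3.5, -4.6, -0.5]
width: 0.0005
grip_force: 2.6
```

jog_arm(series="-0.127 0.222 0 0 0 1 -1;-0.142 0.213 0 0 0 1 -1;-0.077 0.1 0 0 0 0.5 -1")

```text
t: 20.38
tool_pos: [0.6756, 0.2237, 0.2506]
tcp_rot: [0.919, 0.394, 0.002, 0.001]
ft_force: [5.2, -3.2, -0.1]
width: 0.0004
grip_force: 2.6
```

jog_arm(series="-0.08 0.097 0 0 0 0.5 -1;-0.083 0.095 0 0 0 0.5 -1;0 0 0 0 0 0 -1")

```text
t: 20.63
tool_pos: [0.6715, 0.2286, 0.2507]
tcp_rot: [0.905, 0.425, 0.002, 0.001]
ft_force: [5.1, -0.3, -0.2]
width: 0.0006
grip_force: 2.3
```

jog_arm(series="-0.07 0.07 0 0 0 0.4 -1;-0.072 0.068 0 0 0 0.3 -1;0 0 0 0 0 0 -1")

```text
t: 20.88
tool_pos: [0.6684, 0.232, 0.2507]
tcp_rot: [0.895, 0.446, 0.002, 0.001]
ft_force: [6.1, -1.6, -0.2]
width: 0.0006
grip_force: 2.8
```

jog_arm(series="-0.06 0.05 0 0 0 0 -1;0 0 0 0 0 0 -1")

```text
t: 21.05
tool_pos: [0.668, 0.2323, 0.251]
tcp_rot: [0.895, 0.446, 0.003, 0.002]
ft_force: [8.2, -2.0, -1.1]
width: 0.0006
grip_force: 4.5
```

jog_arm(series="-0.06 0.05 0 0 0 0 -1;0 0 0 0 0 0 -1")

```text
t: 21.22
tool_pos: [0.6675, 0.2326, 0.2511]
tcp_rot: [0.895, 0.445, 0.004, 0.003]
ft_force: [12.3, -4.3, -1.1]
width: 0.0004
grip_force: 6.3
```

The stop is felt at 13 N with no further travel, so I back off and rise.

jog_arm(series="0.25 -0.18 0 0 0 0 -1;0.5 -0.35 0 0 0 0 -1;0.5 -0.35 0 0 0 0 -1;0 0 0.9 0 0 0 -1;0 0 0.9 0 0 0 -1;0 0 0.9 0 0 0 -1;0 0 0.9 0 0 0 -1;0 0 0 0 0 0 -1")

```text
t: 21.88
tool_pos: [0.6962, 0.2131, 0.3462]
tcp_rot: [0.895, 0.446, 0.004, 0.001]
ft_force: [0.1, 0.3, 1.8]
width: 0.0003
grip_force: 0.0
```

```bash
python3 - <<'E'
from h import *
np.set_printoptions(precision=4,suppress=True)
s=monitor.read_state();print(s["tool_pos"],s["ft_force"])
a={n:viewer.get_image(n) for n in("side","wrist","top")}
for n in("side","wrist"):print(n,[(d["xy"],round(d["p"],2)) for d in viewer.spot_point(n,"magnifier")],"exp",proj(a[n],[.53,-.0307,.2415]))
# arm angle estimates in top view: bright pixels of bar along candidate angles
for nm,pin in(("full",[.601,.1682]),("spare",[.489,-.0047])):
    g=cv2.cvtColor(a["top"]["image"],cv2.COLOR_RGB2GRAY).astype(float)
    base=54.5 if nm=="full" else -35.5
    best=[]
    for off in np.arange(-8,8.1,.5):
        d=np.array([np.cos(np.radians(base+off)),np.sin(np.radians(base+off))])
        v=[]
        for r in np.linspace(.02,.075,30):
            p=proj(a["top"],[*(np.array(pin)+r*d),.235]);v.append(cv2.getRectSubPix(g.astype(np.float32),(1,1),tuple(map(float,p)))[0,0])
        best.append((round(float(np.mean(v))),off))
    print(nm,best[6:27])
E
```

```text
[0.6962 0.2131 0.3462] [0.1297 0.2946 1.7739]
side [([329.1, 253.8], 0.75), ([167.0, 224.9], 0.66), ([317.4, 142.9], 0.65)] exp [330.2383 255.4638]
wrist [([37.3, 415.9], 0.82), ([93.2, 12.6], 0.77)] exp [293.9446 507.0562]
full [(146, np.float64(-5.0)), (147, np.float64(-4.5)), (147, np.float64(-4.0)), (148, np.float64(-3.5)), (148, np.float64(-3.0)), (148, np.float64(-2.5)), (149, np.float64(-2.0)), (149, np.float64(-1.5)), (149, np.float64(-1.0)), (149, np.float64(-0.5)), (150, np.float64(0.0)), (150, np.float64(0.5)), (150, np.float64(1.0)), (150, np.float64(1.5)), (151, np.float64(2.0)), (151, np.float64(2.5)), (151, np.float64(3.0)), (151, np.float64(3.5)), (152, np.float64(4.0)), (152, np.float64(4.5)), (152, np.float64(5.0))]
spare [(70, np.float64(-5.0)), (75, np.float64(-4.5)), (80, np.float64(-4.0)), (85, np.float64(-3.5)), (90, np.float64(-3.0)), (94, np.float64(-2.5)), (98, np.float64(-2.0)), (102, np.float64(-1.5)), (105, np.float64(-1.0)), (108, np.float64(-0.5)), (110, np.float64(0.0)), (112, np.float64(0.5)), (114, np.float64(1.0)), (115, np.float64(1.5)), (116, np.float64(2.0)), (117, np.float64(2.5)), (117, np.float64(3.0)), (116, np.float64(3.5)), (114, np.float64(4.0)), (109, np.float64(4.5)), (103, np.float64(5.0))]
```

jog_arm(series="-1 0.8 0.2 0 0 0 -1;-1 0.8 0.2 0 0 0 -1;-1 0.8 0 0 0 0 -1;-1 0.8 0 0 0 0 -1;-1 0.8 0 0 0 0 -1;-1 0.8 0 0 0 0 -1;-1 0.8 0 0 0 0 -1;-1 0.8 0 0 0 0 -1")

```text
t: 22.8
tool_pos: [0.4928, 0.3731, 0.3481]
tcp_rot: [0.895, 0.447, -0.002, -0.0]
ft_force: [-0.3, 1.0, -0.1]
width: 0.0003
grip_force: 0.0
```

```bash
python3 - <<'E'
from h import *
import pickle
np.set_printoptions(precision=4,suppress=True)
a={n:viewer.get_image(n) for n in("top","side")};pickle.dump(a,open("ims6.pkl","wb"))
a0=pickle.load(open("ims.pkl","rb"))["top"]
def prof(c,P,n,z,w):
    g=cv2.cvtColor(c["image"],cv2.COLOR_RGB2GRAY).astype(np.float32)
    s=np.arange(-w,w+1e-9,.0005)
    v=np.array([cv2.getRectSubPix(g,(1,1),tuple(map(float,proj(c,[*(P+x*n),z]))))[0,0] for x in s]);return s,v
def bar(c,pin,base,rs):
    d=np.array([np.cos(np.radians(base)),np.sin(np.radians(base))]);n=np.array([-d[1],d[0]]);m=[]
    for r in rs:
        s,v=prof(c,pin+r*d,n,.235,.016); t=(np.percentile(v,90)+np.percentile(v,10))/2
        k=np.where(v>t)[0]; m.append((s[k[0]]+s[k[-1]])/2)
    k=np.polyfit(rs,m,1); res=np.std(np.array(m)-np.polyval(k,rs)); return base+np.degrees(np.arctan(k[0])),res,np.round(m,4)
rs=np.r_[np.linspace(.015,.03,10),np.linspace(.066,.078,8)]
ra=np.linspace(.015,.075,25)
print("spare now",bar(a["top"],np.array([.489,-.0047]),-35.5,rs))
print("full now",bar(a["top"],np.array([.601,.1682]),54.5,ra))
print("spare ims4",bar(pickle.load(open("ims4.pkl","rb"))["top"],np.array([.489,-.0047]),-35.5,ra))
print("spare start",bar(a0,np.array([.489,-.0047]),51,ra))
for nm,O in(("spare",[.4944,.049]),("full",[.61,.2124])):
    d=np.array([.581,.814]);n=np.array([.814,-.581]);m=[];R=np.linspace(-.06,.06,40)
    for r in R:
        s,v=prof(a["top"],np.array(O)+r*d,n,.24,.006); m.append(s[np.argmin(np.gradient(cv2.GaussianBlur(v.reshape(1,-1),(9,1),2).ravel()))])
    m=np.array(m);ok=abs(m-np.median(m))<.0015;k=np.polyfit(R[ok],m[ok],1);print(nm,"board",54.47-np.degrees(k[0]),np.median(m),ok.sum())
s=monitor.read_state();print(s["t"],s["tool_pos"],s["ft_force"])
print([(d["xy"],round(d["p"],2)) for d in viewer.spot_point("side","magnifier")])
E
```

```text
spare now (np.float64(-39.16772453485242), np.float64(0.004895742033474402), array([ 0.0113,  0.003 ,  0.001 , -0.0115, -0.0117, -0.0067,  0.    ,
       -0.0055, -0.0052,  0.    , -0.0052, -0.0052, -0.0052, -0.0052,
       -0.0052, -0.0052, -0.0052, -0.0052]))
full now (np.float64(51.82227171442578), np.float64(0.003275287421327739), array([ 0.0013,  0.0015,  0.0015,  0.0063,  0.0063,  0.0063,  0.006 ,
        0.0005, -0.0017, -0.0017, -0.0007,  0.    , -0.0007, -0.0025,
       -0.0047, -0.0047, -0.005 , -0.0047,  0.0018,  0.0018,  0.002 ,
        0.002 ,  0.0025,  0.0025,  0.0025]))
spare ims4 (np.float64(-36.72946683571177), np.float64(0.0011166493492725331), array([ 0.001 ,  0.001 ,  0.001 ,  0.001 ,  0.001 ,  0.001 ,  0.001 ,
        0.001 ,  0.001 ,  0.001 ,  0.001 ,  0.001 ,  0.0013,  0.001 ,
        0.001 ,  0.001 ,  0.001 ,  0.001 ,  0.001 ,  0.001 ,  0.001 ,
        0.0013,  0.001 ,  0.001 , -0.005 ]))
spare start (np.float64(49.955569564842556), np.float64(0.00011992786293306629), array([ 0.0003, -0.0002,  0.    ,  0.    ,  0.    , -0.0002, -0.0002,
       -0.0002, -0.0002, -0.0005, -0.0005, -0.0005, -0.0002, -0.0007,
       -0.0005, -0.0007, -0.0005, -0.0007, -0.0007, -0.0007, -0.0007,
       -0.001 , -0.001 , -0.001 , -0.001 ]))
spare board 54.668264358985816 0.0005000000000000056 40
full board 55.22877854315191 -0.000249999999999995 30
22.9 [0.4909 0.3753 0.349 ] [-0.1591 -0.0726  0.1733]
[([330.3, 253.2], 0.95), ([170.7, 227.9], 0.86), ([320.2, 141.7], 0.7), ([361.1, 337.0], 0.42)]
```

jog_arm(series="-1 0.8 0 0 0 0 -1;-1 0.8 0 0 0 0 -1;-1 0.8 0 0 0 0 -1;-1 0.8 0 0 0 0 -1;-1 0.8 0 0 0 0 -1;-1 0.5 0 0 0 0 -1;-1 0.5 0 0 0 0 -1;0 0 0 0 0 0 -1")

```text
t: 23.62
tool_pos: [0.3167, 0.4989, 0.3491]
tcp_rot: [0.894, 0.448, -0.001, -0.0]
ft_force: [0.7, 0.7, -0.2]
width: 0.0005
grip_force: 0.0
```

```bash
python3 - <<'E'
from h import *
import pickle
np.set_printoptions(precision=4,suppress=True)
c=viewer.get_image("top")
print([(d["xy"],round(d["p"],2)) for d in viewer.spot_point("top","magnifier")],proj(c,[.53,-.0307,.24]))
def prof(c,P,n,z,w):
    g=cv2.cvtColor(c["image"],cv2.COLOR_RGB2GRAY).astype(np.float32)
    s=np.arange(-w,w+1e-9,.0005)
    return s,np.array([cv2.getRectSubPix(g,(1,1),tuple(map(float,proj(c,[*(P+x*n),z]))))[0,0] for x in s])
for nm,pin,base,rs in(("full",[.601,.1682],54.5,np.linspace(.015,.075,13)),("spare",[.489,-.0047],-35.5,np.r_[.015:.03:4j,.066:.078:4j])):
    d=np.array([np.cos(np.radians(base)),np.sin(np.radians(base))]);n=np.array([-d[1],d[0]]);m=[]
    for r in rs:
        s,v=prof(c,np.array(pin)+r*d,n,.235,.014);t=(v[np.abs(s)<.003].mean()+np.percentile(v,8))/2
        i=len(s)//2;lo=i
        while lo>0 and v[lo]>t:lo-=1
        hi=i
        while hi<len(s)-1 and v[hi]>t:hi+=1
        m.append([s[lo],s[hi],v[i],np.percentile(v,8)])
    m=np.array(m);print(nm);print(m.T)
    ctr=m[:,:2].mean(1);k=np.polyfit(rs,ctr,1);print("angle",base+np.degrees(k[0]),"edge slopes",[round(float(np.degrees(np.polyfit(rs,m[:,j],1)[0])),2) for j in(0,1)])
E
```

```text
[([124.3, 125.0], 0.92), ([386.4, 193.3], 0.68), ([283.4, 203.2], 0.57), ([262.5, 322.2], 0.54)] [386.5382 193.2042]
full
[[ -0.0045  -0.0045  -0.0045  -0.0045  -0.002   -0.0015  -0.0015  -0.014
   -0.014   -0.0045  -0.004   -0.0025  -0.0025]
 [  0.007    0.007    0.014    0.014    0.013    0.014    0.014    0.008
    0.0075   0.0075   0.0075   0.0075   0.0075]
 [145.1785 144.2684 145.5828 144.2423 143.2226 144.1097 144.7159 142.6173
  143.0869 142.9112 142.7828 142.9453 143.0346]
 [ 27.3411  27.5137  28.28    34.0743 116.3774 117.7746 118.7422  36.383
   31.0842  32.5174  39.6566  93.2794  96.1616]]
angle 52.31205677134109 edge slopes [-0.79, -3.59]
spare
[[ -0.0035  -0.003   -0.0035  -0.005   -0.0045  -0.0045  -0.0045  -0.0045]
 [  0.014    0.0065   0.007    0.0065   0.0065   0.007    0.0065   0.007 ]
 [141.8927 142.692  142.8869 142.2346 140.0615 140.061  141.1715 140.8061]
 [ 69.2968  86.6372  72.6439  25.8514  24.7335  25.849   27.      27.    ]]
angle -37.256299969405035 edge slopes [-0.97, -2.54]
```

Checks agree with the felt stops: the spare arm is square to its board, the full arm lies along its board to within about 0.3°, and the magnifier is in place. I'm handing the job in.

```bash
python3 -c "
from station import finish_job
print(finish_job())"
```

```text
the job is handed in; nothing more can be done
None
```

The job is handed in, with no verdict reported back: the spare hook is out at its stop, the magnifier hangs free on it, and the emptied hook is folded home against its stop; I did not separately re-measure the dish, bottle and slide box.

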